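# Sweep used caps off the microscope riser into the discard bin

## Task

Clear the dark steel riser on the microscope bench: with your closed fingertips, sweep the three used white screw caps across its top and off the edge into the grey plastic discard bin along its side, so that all three end lying in the bin. Push them only, never pick a cap up or carry it, and leave the microscope lens and the small vial that stand among them, and the dish and the slide box on the bench, standing where they are.

Things in the scene. Friction and masses are not known exactly. Their poses are not given: they have to be found in the camera images.
- riser: fixed low platform, flat dark steel top 260 mm (its x) by 240 mm (its y), top surface 60 mm above the bench, no rim; origin under its centre at bench height, z up. Its -y edge is the one with the bin. It is placed at varying positions and yaws; nothing but the caps, the lens and the vial stands on it.
- riser_edge (a point): middle of the riser's -y top edge, at the height of its top surface, axes as the riser's; caps pushed off this edge in the riser's -y direction drop into the bin.
- bin_floor (a point): centre of the inner floor of the grey plastic open-topped bin fixed along the riser's -y edge, axes as the riser's; inside it measures 254 mm (x) by 84 mm (y); its 3 mm walls reach 50 mm above the bench, so 10 mm lower than the riser's top; the floor is 3 mm above the bench.
- cap_a_center (a point): centre, half-way up, of one of three like white plastic screw caps (jar caps: low discs 34 mm across, 14 mm high with fine ribs, about 14 g), loose, lying flat on the riser's top. z is up.
- cap_b_center (a point): centre, half-way up, of one of three like white plastic screw caps (jar caps: low discs 34 mm across, 14 mm high with fine ribs, about 14 g), loose, lying flat on the riser's top. z is up.
- cap_c_center (a point): centre, half-way up, of one of three like white plastic screw caps (jar caps: low discs 34 mm across, 14 mm high with fine ribs, about 14 g), loose, lying flat on the riser's top. z is up.
- objective: bystander: a microscope objective lens of bare metal standing on the riser, 26 mm across, 45 mm high with a conical nose upward, 150 g; origin at the centre of its underside, z up. The caps and the lens each have a lane of their own across the riser, side by side along the riser's x: neighbouring lanes' centres at least 50 mm apart, and the lens may be in any of them.
- vial: bystander: a capped amber glass vial 22 mm across, 42 mm high, 40 g, standing on the riser in the lens's lane (within 4 mm of its line), 41 to 49 mm from it on the side of the bin; origin at the centre of its underside, z up.
- dish: bystander: closed round culture dish 90 mm across, 16 mm high, on the bench left of the riser; origin at the centre of its underside.
- slide_box: bystander: flat grey slide box 85 x 100 mm, 30 mm high, on the bench right of the riser and bin; origin at the centre of its underside.

How it is judged:
By the outcome, as a careful person would: the job done as asked, in the order asked, and still so for the second after the job is handed in, with the robot touching nothing.
It also fails if it takes over 54 s, if anything falls off the work surface, if the arm or the gripper's body presses on something with over 40 N, if the wrist force passes 120 N, or if a joint passes its speed limit or range.

## Robot

A 6-joint arm with a two-finger parallel gripper is mounted at the origin on the work surface. World frame = base frame: x ahead of the robot, y to its left, z up, the work surface at z = 0. Lengths are in m, angles in rad, forces in N, time in s.
With the tool pointing down it reaches from about 0.375 to 0.9 m from the base axis. Payload 3.1 kg.
Tool frame: the origin (TCP) lies midway between the tips of the shut fingers; the grasp point (between the pads) lies 19 mm behind it (robot.grip_depth is the distance from the TCP to the grasp point, in m); z points along the fingers, y is the direction in which the jaws open and shut (so a half turn about z gives the same grasp; the last joint's range is limited). The gripper opens to 87 mm and grips with 3 to 60 N. Pads are 19 mm wide; open, the fingers measure 117 mm over their backs; the gripper's body (75 mm by 190 mm) begins 51 mm behind the grasp point.
Start: joints at [-1.391, 0.527, 1.433, -0, 1.181, -0.178], TCP at [0.219, -0.585, 0.223] pointing down, gripper open.
Joint ranges: [-3.08, 3.08], [-0.75, 2.2], [0.22, 2.44], [-1.43, 4.57], [0, 2.65], [-2.85, 2.85]. Speed limits (rad/s): [2.79, 2.79, 3.14, 3.14, 3.14, 3.14].

## Interface

Orientations are given as a unit quaternion [x, y, z, w].
In Python, from rig import robot gives the robot as it stands.
- The arm moves only by the tool carry_out, never from a script. Its arguments are lists of equal length, an entry for each row: "dr": the turn, a rotation vector about the world's x, y, z in rad, a list of three; "translation": the shift along the world's x, y, z in cm, a list of three; "grip": the opening, from 0 (shut) to 1 (fully open). A call has 1 to 20 rows; each row is the pose to reach, as a shift and turn from the pose commanded when the call began; what a row does not reach only later rows make up. A row lasts 1/12 s, in which the tool goes at most 41.7 mm and 7.16 degrees, less where a joint would pass 70% of its speed; a pose out of reach is approached as far as the arm can. A call with a gripper value outside its range is refused whole. The fingers move at their own pace and stop on an object; "newtons" is the grip in N (left out, the last holds). Time passes only in rows, so rows that repeat a pose let the fingers close. It gives the time, the measured TCP pose, the force and the opening at its end, in the units of the state.
- robot.get_obs(): the state, without advancing time (a new reading comes with each control period).
- robot.camera(name): name is "scene" or "top"; returns a dict with "color" (384x512x3 uint8, blue, green, red), "camera_matrix" (3x3 intrinsics, pixels), "T" (4x4, takes a point from camera to world coordinates). Camera axes: x right, y down, z forward; pixel columns grow to the right and rows downward; lengths in m; the calibration is good to about 2 mm. A picture is of the moment at which its call begins. There is no depth.
- robot.hand_in(): hands the job in, once; it reports no verdict.
The state is a dict: "time": time; "q": joint angles; "joint_velocities": joint speeds; "joint_torque": joint torques, N m; "position": TCP position; "tool_rot": TCP orientation; "ft_force": force on the tool from outside, world axes, zero at the start; "moment": the same for the moment, N m; "grip_width": finger opening in m.
Only numpy, scipy, OpenCV 4.12 (cv2) and the standard library are available. Lean on these libraries where they do the work, as an engineer would, in place of code of your own. Each camera call takes 0.05 s, during which the arm holds its last target. There are 200 camera calls.

## Working session

There is one attempt and no reset: what is moved stays moved. The work goes in short steps, Python scripts to look and compute and a tool call to move; the robot and the scene stay as the last step left them, time stands still between calls to the robot, and variables do not carry over. Pictures are saved under pics/ and viewed, about 8 in all and at most 12, crops included, and the job is handed in when it is done.

Besides the shell and the picture viewer there is one more tool, called after ">>>" as a command line: name --argument value ..., lists and objects as JSON in quotes. carry_out: Moves the arm, as the interface text tells. Its arguments: {"type":"object","properties":{"dr":{"type":"array"},"translation":{"type":"array"},"grip":{"type":"array"},"newtons":{"type":"number"}},"required":["dr","translation","grip"]}

```bash
mkdir -p pics; cat > h.py <<'E'
import numpy as np, cv2
from rig import robot
def shot(name,fn=None):
    c=robot.camera(name)
    if fn: cv2.imwrite('pics/'+fn,c['color'])
    return c
def ray(c,uv,z):
    K,T=np.array(c['camera_matrix']),np.array(c['T'])
    d=T[:3,:3]@np.linalg.solve(K,[uv[0],uv[1],1.]); o=T[:3,3]
    return o+d*(z-o[2])/d[2]
def proj(c,p):
    K,T=np.array(c['camera_matrix']),np.array(c['T'])
    q=K@(T[:3,:3].T@(np.array(p)-T[:3,3])); return q[:2]/q[2]
E
python3 - <<'E'
from h import *
t=shot('top','top0.png'); s=shot('scene','scene0.png')
for c in(t,s): print(np.round(c['T'],3),np.round(c['camera_matrix']))
o=robot.get_obs();print(o['time'],o['position'],o['tool_rot'],o['grip_width'])
cv2.imwrite('pics/both.png',cv2.resize(np.hstack([t['color'],s['color']]),(800,300)))
E
```

```text
[[ 0.07  -0.975  0.212  0.35 ]
 [-0.998 -0.067  0.021 -0.009]
 [-0.006 -0.213 -0.977  1.151]
 [ 0.     0.     0.     1.   ]] [[358.   0. 249.]
 [  0. 358. 194.]
 [  0.   0.   1.]]
[[-0.794  0.411 -0.448  1.095]
 [ 0.608  0.518 -0.602  0.721]
 [-0.016 -0.75  -0.661  0.865]
 [ 0.     0.     0.     1.   ]] [[438.   0. 254.]
 [  0. 438. 194.]
 [  0.   0.   1.]]
0.1 [ 0.21878253 -0.58477187  0.22168181] [ 9.84040516e-01  1.77941920e-01  6.30574813e-08 -9.67481901e-04] 0.08689472730922491
```

View pics/top0.png

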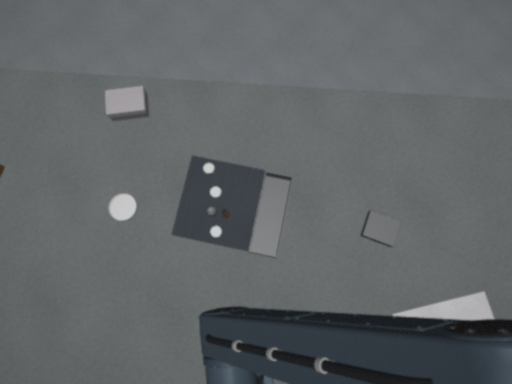

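View pics/scene0.png

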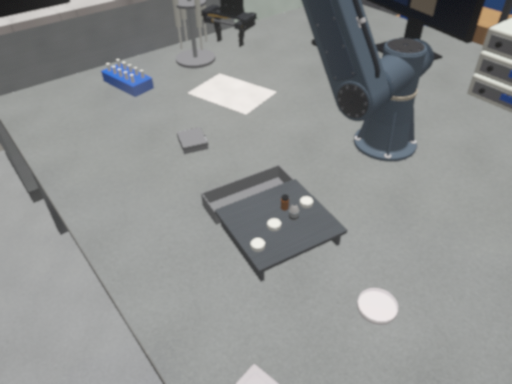

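The top view shows the riser at cols 173–265, with the bin on its right. The caps are at (209,168), (216,192) and (216,231), the lens at (211,211) and the vial at (226,214). Next I'll measure these.

```bash
cat >> h.py <<'E'
def blobs(m,lo,hi):
    n,l,st,ce=cv2.connectedComponentsWithStats(m.astype(np.uint8))
    return [(ce[i],st[i,4]) for i in range(1,n) if lo<st[i,4]<hi]
E
python3 - <<'E'
from h import *
t=shot('top');s=shot('scene')
cv2.imwrite('pics/crop.png',np.hstack([cv2.resize(t['color'][145:265,160:300],None,fx=3,fy=3,interpolation=2),cv2.resize(s['color'][160:280,195:350],None,fx=2.4,fy=3,interpolation=2)]))
for n,c,(a,b,d,e) in(('top',t,(150,260,170,262)),('scene',s,(180,270,210,345))):
    g=c['color'].min(2); m=np.zeros_like(g,bool); m[a:b,d:e]=g[a:b,d:e]>150
    for ce,ar in blobs(m,20,400): print(n,ce,ar,ray(c,ce,.074 if n=='top' else .069))
# riser outline: dark in top view
g=cv2.cvtColor(t['color'],cv2.COLOR_BGR2HSV)
print('riser px',t['color'][180,240],'bench',t['color'][280,150],'bin',t['color'][220,270],t['color'][230,150])
for uv in [(193,156),(265.5,169),(250,250),(173,235)]: print(uv,ray(t,uv,.06))
for uv in [(211,211)]: print('lens',ray(t,uv,.035))
print('vial',ray(t,(226,214),.035))
E
```

```text
top [208.23529412 167.55294118] 85 [0.65934964 0.14681007 0.074     ]
top [215.10227273 191.43181818] 88 [0.5844876 0.1184592 0.074    ]
top [215.44565217 231.23913043] 92 [0.4621353  0.10637491 0.074     ]
scene [217.99145299 182.57264957] 117 [ 0.60671671 -0.10600688  0.069     ]
scene [244.79434447 193.44215938] 389 [ 0.57489455 -0.02114591  0.069     ]
scene [306.18487395 200.36134454] 119 [0.46198472 0.10454035 0.069     ]
scene [273.86764706 222.96323529] 136 [0.5846165  0.11680851 0.069     ]
scene [257.38562092 242.8627451 ] 153 [0.65940123 0.14466696 0.069     ]
riser px [75 68 64] bench [105 106 101] bin [130 129 127] [107 107 103]
(193, 156) [0.69829729 0.20104311 0.06      ]
(265.5, 169) [ 0.67098227 -0.03256907  0.06      ]
(250, 250) [ 0.41441839 -0.00120604  0.06      ]
(173, 235) [0.44321562 0.23590978 0.06      ]
lens [0.52898304 0.13031315 0.035     ]
vial [0.52270113 0.08222385 0.035     ]
```

View pics/crop.png

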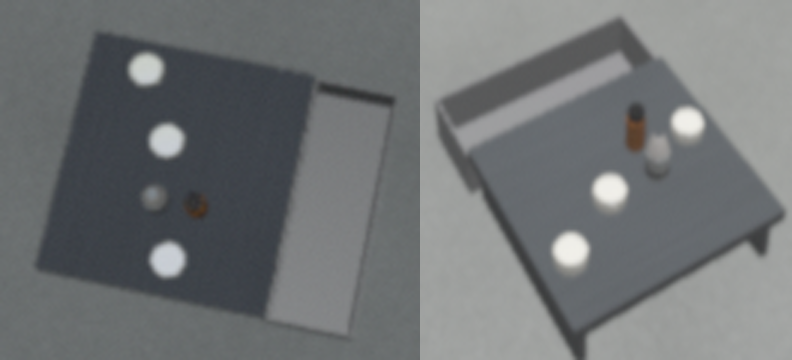

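The crop confirms the layout: two caps on the far-x side, then the lens with its vial, then one cap on the near side. Both views agree on the caps to within 2 mm. Next come riser-frame coordinates and push waypoints.

```bash
cat >> h.py <<'E'
yaw=-0.122; C0=np.array([.5568,.1009]); R=np.array([[np.cos(yaw),-np.sin(yaw)],[np.sin(yaw),np.cos(yaw)]])
toR=lambda p:R.T@(np.array(p)[:2]-C0)
toW=lambda p:C0+R@np.array(p)
E
python3 - <<'E'
from h import *
np.set_printoptions(precision=4,suppress=True)
caps=dict(a=[.6594,.1457],b=[.5846,.1176],c=[.4621,.1055])
t=shot('top')
for n,u in(('lens',(211,210.7)),('vial',(225.3,213.3))): print(n,toR(ray(t,u,.085)))
o=robot.get_obs();print(o['position'],o['q'])
for n,p in caps.items():
    r=toR(p); print(n,r,'start',toW([r[0],r[1]+.042]),'end',toW([r[0],-.125]),'len',r[1]+.042+.125)
E
```

```text
lens [-0.0375  0.0188]
vial [-0.0371 -0.0252]
[ 0.2189 -0.5851  0.2221] [-1.3915  0.528   1.4332  0.      1.1814 -0.1785]
a [0.0964 0.057 ] start [0.6645 0.1874] end [ 0.6373 -0.0349] len 0.2239531838231742
b [0.0256 0.02  ] start [0.5897 0.1593] end [ 0.567  -0.0263] len 0.18695906550389316
c [-0.0946 -0.007 ] start [0.4672 0.1472] end [ 0.4477 -0.0117] len 0.1600410480524703
```

>>> carry_out --dr '[[0, 0, 0.6], [0, 0, 1.091], [0, 0, 1.091], [0, 0, 1.091], [0, 0, 1.091], [0, 0, 1.091], [0, 0, 1.091], [0, 0, 1.091], [0, 0, 1.091], [0, 0, 1.091], [0, 0, 1.091], [0, 0, 1.091], [0, 0, 1.091], [0, 0, 1.091], [0, 0, 1.091], [0, 0, 1.091], [0, 0, 1.091], [0, 0, 1.091], [0, 0, 1.091], [0, 0, 1.091]]' --translation '[[44.56, 77.25, -4], [44.56, 77.25, -4], [44.56, 77.25, -4], [44.56, 77.25, -4], [44.56, 77.25, -4], [44.56, 77.25, -4], [44.56, 77.25, -4], [44.56, 77.25, -4], [44.56, 77.25, -4], [44.56, 77.25, -4], [44.56, 77.25, -4], [44.56, 77.25, -4], [44.56, 77.25, -4], [44.56, 77.25, -4], [44.56, 77.25, -4], [44.56, 77.25, -4], [44.56, 77.25, -4], [44.56, 77.25, -4], [44.56, 77.25, -4], [44.56, 77.25, -4]]' --grip '[0, 0, 0, 0, 0, 0, 0, 0, 0, 0, 0, 0, 0, 0, 0, 0, 0, 0, 0, 0]' --newtons 20

```text
time: 1.92
position: [0.6355, 0.1379, 0.185]
tool_rot: [0.749, 0.663, -0.0, -0.0]
ft_force: [1.3, -1.1, 0.1]
grip_width: 0.0008
```

>>> carry_out --dr '[[0, 0, 0], [0, 0, 0], [0, 0, 0], [0, 0, 0], [0, 0, 0], [0, 0, 0]]' --translation '[[0, 0, 0], [0, 0, 0], [0, 0, 0], [0, 0, 0], [0, 0, 0], [0, 0, 0]]' --grip '[0, 0, 0, 0, 0, 0]'

```text
time: 2.42
position: [0.6345, 0.1343, 0.1855]
tool_rot: [0.75, 0.662, -0.0, -0.0]
ft_force: [-0.4, 0.9, 0.0]
grip_width: 0.0002
```

>>> carry_out --dr '[[0, 0, 0], [0, 0, 0], [0, 0, 0], [0, 0, 0], [0, 0, 0], [0, 0, 0], [0, 0, 0], [0, 0, 0], [0, 0, 0], [0, 0, 0]]' --translation '[[3, 5.3, 0], [3, 5.3, 0], [3, 5.3, 0], [3, 5.3, -3], [3, 5.3, -6], [3, 5.3, -8], [3, 5.3, -9], [3, 5.3, -10], [3, 5.3, -10], [3, 5.3, -10]]' --grip '[0, 0, 0, 0, 0, 0, 0, 0, 0, 0]'

```text
time: 3.25
position: [0.6653, 0.1882, 0.0858]
tool_rot: [0.749, 0.662, 0.0, 0.0]
ft_force: [0.9, 0.1, 0.5]
grip_width: 0.0004
```

```bash
python3 - <<'E'
from h import *
s=shot('scene');t=shot('top')
o=robot.get_obs();print(o['position'],toR(o['position']))
cv2.imwrite('pics/p2.png',np.hstack([cv2.resize(t['color'][145:265,160:300],None,fx=3,fy=3,interpolation=2),cv2.resize(s['color'][160:280,195:350],None,fx=2.4,fy=3,interpolation=2)]))
E
```

```text
[0.66614184 0.1886414  0.08690432] [0.09785121 0.10039588]
```

View pics/p2.png

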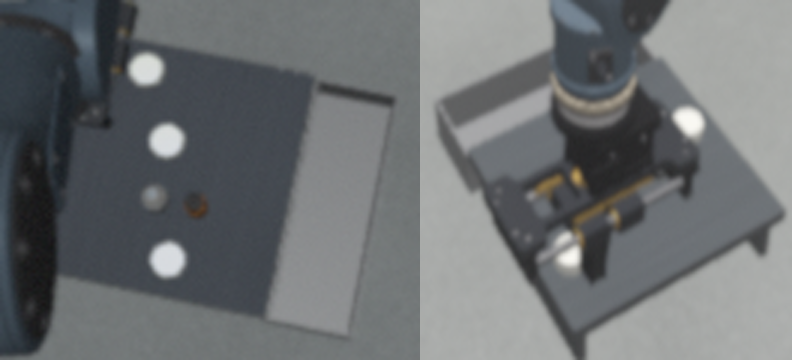

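The closed fingertips stand just behind cap a, on the side away from the bin, with clear room. I'll lower and sweep.

>>> carry_out --dr '[[0, 0, 0], [0, 0, 0], [0, 0, 0], [0, 0, 0]]' --translation '[[-0.1, 0, -1], [-0.1, 0, -1.9], [-0.1, 0, -1.9], [-0.1, 0, -1.9]]' --grip '[0, 0, 0, 0]'

```text
time: 3.68
position: [0.663, 0.1887, 0.0652]
tool_rot: [0.749, 0.663, -0.001, -0.001]
ft_force: [-0.2, 1.0, 0.3]
grip_width: 0.0006
```

>>> carry_out --dr '[[0, 0, 0], [0, 0, 0], [0, 0, 0], [0, 0, 0], [0, 0, 0], [0, 0, 0], [0, 0, 0], [0, 0, 0], [0, 0, 0], [0, 0, 0], [0, 0, 0], [0, 0, 0], [0, 0, 0], [0, 0, 0], [0, 0, 0], [0, 0, 0], [0, 0, 0], [0, 0, 0], [0, 0, 0], [0, 0, 0]]' --translation '[[-0.15, -1.24, 0], [-0.3, -2.48, 0], [-0.46, -3.72, 0], [-0.61, -4.96, 0], [-0.76, -6.2, 0], [-0.91, -7.45, 0], [-1.06, -8.69, 0], [-1.22, -9.93, 0], [-1.37, -11.17, 0], [-1.52, -12.41, 0], [-1.67, -13.65, 0], [-1.82, -14.89, 0], [-1.98, -16.13, 0], [-2.13, -17.37, 0], [-2.28, -18.62, 0], [-2.43, -19.86, 0], [-2.59, -21.1, 0], [-2.74, -22.34, 0], [-2.77, -22.6, 0], [-2.77, -22.6, 0]]' --grip '[0, 0, 0, 0, 0, 0, 0, 0, 0, 0, 0, 0, 0, 0, 0, 0, 0, 0, 0, 0]'

```text
time: 5.35
position: [0.6361, -0.0386, 0.0662]
tool_rot: [0.749, 0.662, 0.0, 0.0]
ft_force: [-0.2, -0.8, -0.1]
grip_width: 0.0003
```

```bash
python3 - <<'E'
from h import *
s=shot('scene');t=shot('top')
o=robot.get_obs();print(o['position'],toR(o['position']),o['ft_force'])
cv2.imwrite('pics/p3.png',np.hstack([cv2.resize(t['color'][145:265,160:300],None,fx=3,fy=3,interpolation=2),cv2.resize(s['color'][160:280,195:350],None,fx=2.4,fy=3,interpolation=2)]))
E
```

```text
[ 0.63611255 -0.03714815  0.06616722] [ 0.09552317 -0.12736992] [-0.55787475  0.21578622  0.33709374]
```

View pics/p3.png

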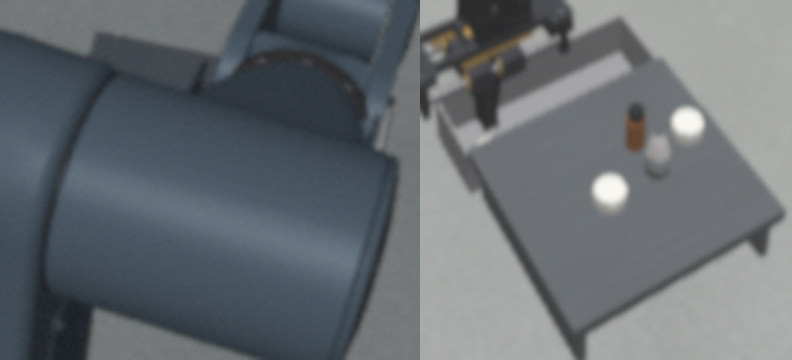

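Cap a has gone off the edge, and the lens, vial and other caps haven't moved. Next is cap b.

>>> carry_out --dr '[[0, 0, 0], [0, 0, 0], [0, 0, 0], [0, 0, 0], [0, 0, 0], [0, 0, 0], [0, 0, 0], [0, 0, 0], [0, 0, 0], [0, 0, 0], [0, 0, 0], [0, 0, 0], [0, 0, 0], [0, 0, 0], [0, 0, 0], [0, 0, 0], [0, 0, 0], [0, 0, 0], [0, 0, 0], [0, 0, 0]]' --translation '[[0, 0, 3], [0, 0, 6], [0, 0, 9], [0, 0, 10], [-0.7, 3, 10], [-1.4, 6, 10], [-2.1, 9, 10], [-2.8, 12, 10], [-3.5, 15, 10], [-4.2, 18, 10], [-4.66, 19.7, 10], [-4.66, 19.7, 10], [-4.66, 19.7, 10], [-4.66, 19.7, 7.5], [-4.66, 19.7, 5], [-4.66, 19.7, 3], [-4.66, 19.7, 1.5], [-4.66, 19.7, 0.7], [-4.66, 19.7, 0], [-4.66, 19.7, 0]]' --grip '[0, 0, 0, 0, 0, 0, 0, 0, 0, 0, 0, 0, 0, 0, 0, 0, 0, 0, 0, 0]'

```text
time: 7.12
position: [0.5892, 0.1589, 0.0649]
tool_rot: [0.749, 0.662, -0.001, -0.001]
ft_force: [-0.2, -0.1, -0.3]
grip_width: 0.0003
```

```bash
python3 - <<'E'
from h import *
t=shot('top'); o=robot.get_obs();print(o['position'],toR(o['position']),o['ft_force'])
g=t['color'].min(2)
for ce,ar in blobs(g>150,40,130): print(ce,ar,toR(ray(t,ce,.074)),toR(ray(t,ce,.017)))
E
```

```text
[0.58974409 0.15914582 0.06594693] [0.02561085 0.0618221 ] [ 0.01381426 -0.53307575  0.08179366]
[268.2        183.26666667] 45 [ 0.08186423 -0.13530914] [ 0.09637518 -0.13535945]
[215.47058824 191.44705882] 85 [0.02551312 0.01967186] [0.03704218 0.02782255]
[118.29166667 197.09722222] 72 [-0.04865325  0.30993002] [-0.0410488   0.33344007]
[215.41584158 231.04950495] 101 [-0.09408547 -0.00587784] [-0.08888511  0.00092086]
```

>>> carry_out --dr '[[0, 0, 0], [0, 0, 0], [0, 0, 0], [0, 0, 0], [0, 0, 0], [0, 0, 0], [0, 0, 0], [0, 0, 0], [0, 0, 0], [0, 0, 0], [0, 0, 0], [0, 0, 0], [0, 0, 0], [0, 0, 0], [0, 0, 0], [0, 0, 0], [0, 0, 0]]' --translation '[[-0.15, -1.24, 0], [-0.3, -2.48, 0], [-0.46, -3.72, 0], [-0.61, -4.96, 0], [-0.76, -6.2, 0], [-0.91, -7.45, 0], [-1.06, -8.69, 0], [-1.22, -9.93, 0], [-1.37, -11.17, 0], [-1.52, -12.41, 0], [-1.67, -13.65, 0], [-1.82, -14.89, 0], [-1.98, -16.13, 0], [-2.13, -17.37, 0], [-2.3, -18.8, 0], [-2.33, -19.0, 0], [-2.33, -19.0, 0]]' --grip '[0, 0, 0, 0, 0, 0, 0, 0, 0, 0, 0, 0, 0, 0, 0, 0, 0]'

```text
time: 8.58
position: [0.5662, -0.0314, 0.0662]
tool_rot: [0.75, 0.662, 0.0, -0.0]
ft_force: [-0.0, -0.4, 0.2]
grip_width: 0.001
```

```bash
python3 - <<'E'
from h import *
s=shot('scene')
o=robot.get_obs();print(o['time'],o['position'],toR(o['position']),o['ft_force'],toW([-.094,.0365]))
cv2.imwrite('pics/p4.png',cv2.resize(s['color'][160:280,195:350],None,fx=4,fy=4,interpolation=2))
E
```

```text
8.6333 [ 0.56619192 -0.03065679  0.06618948] [ 0.02533225 -0.12943598] [ 0.17419896 -0.48497911 -0.08357659] [0.46794064 0.14856828]
```

View pics/p4.png

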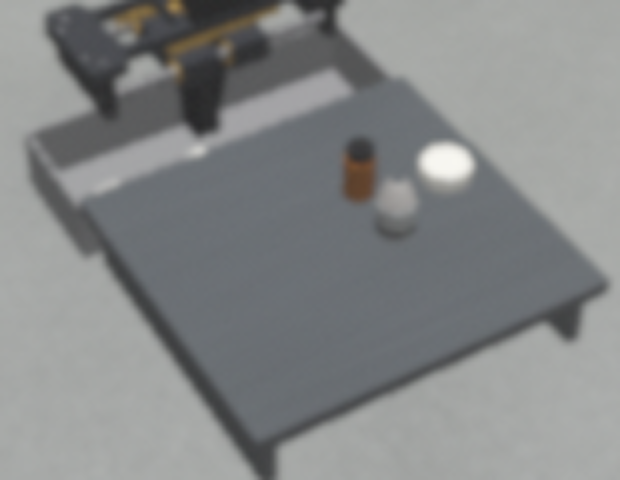

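Caps a and b are both in the bin (slivers visible behind the edge at about (105,185) and (197,152)). The lens, vial and cap c haven't moved. Next is cap c.

>>> carry_out --dr '[[0, 0, 0], [0, 0, 0], [0, 0, 0], [0, 0, 0], [0, 0, 0], [0, 0, 0], [0, 0, 0], [0, 0, 0], [0, 0, 0], [0, 0, 0], [0, 0, 0], [0, 0, 0], [0, 0, 0], [0, 0, 0], [0, 0, 0], [0, 0, 0], [0, 0, 0], [0, 0, 0], [0, 0, 0], [0, 0, 0]]' --translation '[[0, 0, 3], [0, 0, 6], [0, 0, 9], [0, 0, 11], [-1.6, 3, 11], [-3.2, 6, 11], [-4.8, 9, 11], [-6.4, 12, 11], [-8, 15, 11], [-9.5, 17.5, 11], [-9.82, 17.9, 11], [-9.82, 17.9, 11], [-9.82, 17.9, 11], [-9.82, 17.9, 8], [-9.82, 17.9, 5], [-9.82, 17.9, 3], [-9.82, 17.9, 1.5], [-9.82, 17.9, 0.7], [-9.82, 17.9, 0], [-9.82, 17.9, 0]]' --grip '[0, 0, 0, 0, 0, 0, 0, 0, 0, 0, 0, 0, 0, 0, 0, 0, 0, 0, 0, 0]'

```text
time: 10.3
position: [0.4684, 0.148, 0.0653]
tool_rot: [0.749, 0.662, -0.0, -0.0]
ft_force: [0.4, -0.2, 0.1]
grip_width: 0.0004
```

```bash
python3 - <<'E'
from h import *
t=shot('top'); o=robot.get_obs();print(o['position'],toR(o['position']),o['ft_force'])
g=t['color'].min(2)
for ce,ar in blobs(g>150,20,130): print(ce,ar,toR(ray(t,ce,.074)),toR(ray(t,ce,.017)))
cv2.imwrite('pics/p5.png',cv2.resize(t['color'][145:265,160:300],None,fx=4,fy=4,interpolation=2))
E
```

```text
[0.46869698 0.14818182 0.06601011] [-0.09320226  0.03620846] [-0.4273983  -0.20937043  0.09771058]
[268.14634146 183.04878049] 41 [ 0.0825168  -0.13502116] [ 0.09706227 -0.13505624]
[264.         203.66666667] 42 [ 0.0161831  -0.13424091] [ 0.02721845 -0.1342347 ]
[215.64516129 231.15053763] 93 [-0.0942519  -0.00662034] [-0.08906035  0.00013906]
[263.47619048 371.85714286] 21 [-0.45144212 -0.21930797] [-0.46515172 -0.22380319]
```

View pics/p5.png

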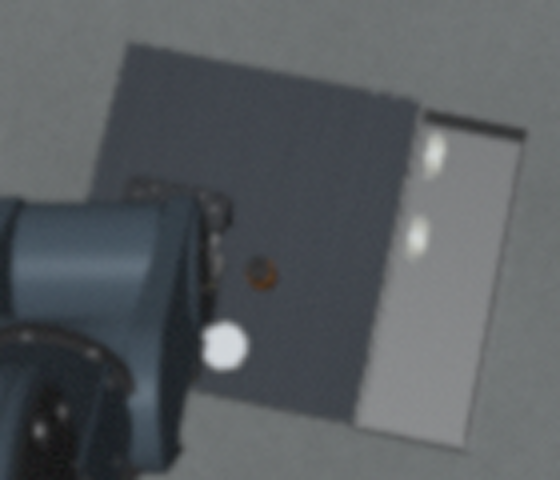

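Caps a and b lie tilted against the bin's near wall at y ≈ -0.135. I'll sweep cap c a little faster so it lands clear of that wall, then look at how they lie.

>>> carry_out --dr '[[0, 0, 0], [0, 0, 0], [0, 0, 0], [0, 0, 0], [0, 0, 0], [0, 0, 0], [0, 0, 0], [0, 0, 0], [0, 0, 0], [0, 0, 0], [0, 0, 0], [0, 0, 0]]' --translation '[[-0.12, -0.99, 0], [-0.24, -1.98, 0], [-0.38, -3.08, 0], [-0.55, -4.47, 0], [-0.74, -6.05, 0], [-0.97, -7.94, 0], [-1.24, -10.1, 0], [-1.51, -12.3, 0], [-1.78, -14.5, 0], [-1.98, -16.2, 0], [-1.98, -16.2, 0], [-1.98, -16.2, 0]]' --grip '[0, 0, 0, 0, 0, 0, 0, 0, 0, 0, 0, 0]'

```text
time: 11.35
position: [0.4482, -0.0147, 0.0667]
tool_rot: [0.75, 0.661, 0.0, 0.0]
ft_force: [-0.2, -0.4, -0.5]
grip_width: 0.0005
```

>>> carry_out --dr '[[0, 0, 0], [0, 0, 0], [0, 0, 0], [0, 0, 0], [0, 0, 0], [0, 0, 0], [0, 0, 0], [0, 0, 0], [0, 0, 0], [0, 0, 0], [0, 0, 0], [0, 0, 0], [0, 0, 0], [0, 0, 0], [0, 0, 0]]' --translation '[[0, 0, 3], [0, 0, 6], [0, 0, 10], [0, 0, 14], [0, -3, 14], [0, -6, 14], [0, -9, 14], [0, -12, 14], [0, -15, 14], [0, -18, 14], [0, -21, 14], [0, -24, 14], [0, -27, 14], [0, -30, 14], [0, -30, 14]]' --grip '[0, 0, 0, 0, 0, 0, 0, 0, 0, 0, 0, 0, 0, 0, 0]'

```text
time: 12.6
position: [0.4494, -0.3187, 0.2067]
tool_rot: [0.75, 0.662, -0.001, 0.003]
ft_force: [0.1, -0.7, 1.0]
grip_width: 0.0004
```

```bash
python3 - <<'E'
from h import *
t=shot('top');s=shot('scene'); o=robot.get_obs();print(o['time'],o['position'],toR(o['position']))
g=t['color'].min(2)
for ce,ar in blobs(g>150,20,130): print(ce,ar,toR(ray(t,ce,.017)))
cv2.imwrite('pics/p6.png',np.hstack([cv2.resize(t['color'][150:265,235:300],None,fx=5,fy=5,interpolation=2),cv2.resize(s['color'][160:275,195:310],None,fx=4,fy=5,interpolation=2)]))
E
```

```text
12.7 [ 0.44810288 -0.31311953  0.20601711] [-0.05750402 -0.42417039]
[268.2244898  183.14285714] 49 [ 0.09679951 -0.13536316]
[263.83333333 203.92592593] 54 [ 0.02628126 -0.13386246]
```

View pics/p6.png

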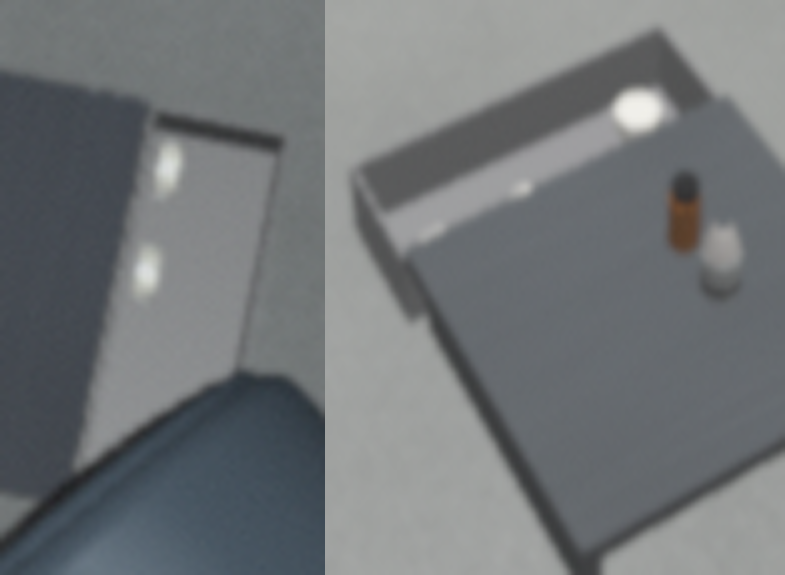

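Cap c lies flat. Caps a and b appear to be standing on edge against the near wall, with a visible width of about 16 mm in the top view. They should be lying, so I'll tip them over gently by touching the rim with the fingertips and dragging away from the wall. Cap b first.

>>> carry_out --dr '[[0, 0, 0], [0, 0, 0], [0, 0, 0], [0, 0, 0], [0, 0, 0], [0, 0, 0], [0, 0, 0], [0, 0, 0], [0, 0, 0], [0, 0, 0], [0, 0, 0], [0, 0, 0], [0, 0, 0], [0, 0, 0], [0, 0, 0], [0, 0, 0], [0, 0, 0], [0, 0, 0], [0, 0, 0]]' --translation '[[1.3, 3, 0], [2.6, 6, 0], [3.9, 9, 0], [5.2, 12, 0], [6.5, 15, 0], [7.8, 18, 0], [9.1, 21, 0], [10.4, 24, 0], [11.7, 26.6, 0], [11.7, 26.6, 0], [11.7, 26.6, 0], [11.7, 26.6, -3], [11.7, 26.6, -6], [11.7, 26.6, -9], [11.7, 26.6, -12], [11.7, 26.6, -14], [11.7, 26.6, -15.5], [11.7, 26.6, -16], [11.7, 26.6, -16]]' --grip '[0, 0, 0, 0, 0, 0, 0, 0, 0, 0, 0, 0, 0, 0, 0, 0, 0, 0, 0]'

```text
time: 14.28
position: [0.5635, -0.0472, 0.0451]
tool_rot: [0.749, 0.663, -0.001, -0.002]
ft_force: [-0.7, 0.7, -0.2]
grip_width: 0.0009
```

```bash
python3 - <<'E'
from h import *
s=shot('scene'); o=robot.get_obs();print(o['time'],o['position'],toR(o['position']),o['ft_force'])
E
```

```text
14.3333 [ 0.56450663 -0.04739003  0.04614871] [ 0.02569588 -0.14624995] [ 0.06198919 -0.02290429 -0.00996426]
```

>>> carry_out --dr '[[0, 0, 0], [0, 0, 0], [0, 0, 0], [0, 0, 0], [0, 0, 0], [0, 0, 0], [0, 0, 0]]' --translation '[[0, 0, -0.2], [0, 0, -0.4], [0, 0, -0.6], [0, 0, -0.7], [0, 0, -0.8], [0, 0, -0.8], [0, 0, -0.8]]' --grip '[0, 0, 0, 0, 0, 0, 0]'

```text
time: 14.92
position: [0.5653, -0.0473, 0.0383]
tool_rot: [0.749, 0.663, 0.0, 0.0]
ft_force: [0.3, -0.1, 0.1]
grip_width: 0.0007
```

>>> carry_out --dr '[[0, 0, 0], [0, 0, 0], [0, 0, 0]]' --translation '[[0, 0, -0.1], [0, 0, -0.15], [0, 0, -0.15]]' --grip '[0, 0, 0]'

```text
time: 15.17
position: [0.5659, -0.0475, 0.0372]
tool_rot: [0.749, 0.663, 0.0, 0.001]
ft_force: [-0.4, -0.2, 3.1]
grip_width: 0.0007
```

>>> carry_out --dr '[[0, 0, 0], [0, 0, 0], [0, 0, 0], [0, 0, 0], [0, 0, 0], [0, 0, 0], [0, 0, 0]]' --translation '[[-0.05, -0.4, -0.05], [-0.1, -0.9, -0.1], [-0.18, -1.5, -0.1], [-0.26, -2.1, -0.1], [-0.34, -2.8, 0], [-0.4, -3.3, 0], [-0.4, -3.3, 0]]' --grip '[0, 0, 0, 0, 0, 0, 0]'

```text
time: 15.75
position: [0.5611, -0.0816, 0.0365]
tool_rot: [0.749, 0.662, -0.0, -0.0]
ft_force: [-0.7, 0.7, 0.8]
grip_width: 0.0008
```

>>> carry_out --dr '[[0, 0, 0], [0, 0, 0], [0, 0, 0], [0, 0, 0], [0, 0, 0], [0, 0, 0], [0, 0, 0], [0, 0, 0], [0, 0, 0], [0, 0, 0], [0, 0, 0], [0, 0, 0], [0, 0, 0], [0, 0, 0]]' --translation '[[0, 0, 3], [0, 0, 6], [0, 0, 9], [0, 0, 12], [0, 0, 15], [0, -3, 16], [0, -6, 16], [0, -9, 16], [0, -12, 16], [0, -15, 16], [0, -18, 16], [0, -21, 16], [0, -24, 16], [0, -24, 16]]' --grip '[0, 0, 0, 0, 0, 0, 0, 0, 0, 0, 0, 0, 0, 0]'

```text
time: 16.92
position: [0.5613, -0.3267, 0.1965]
tool_rot: [0.75, 0.661, -0.001, 0.002]
ft_force: [0.9, -0.7, 0.3]
grip_width: 0.0005
```

```bash
python3 - <<'E'
from h import *
t=shot('top');s=shot('scene'); o=robot.get_obs();print(o['time'],o['position'],toR(o['position']))
g=t['color'].min(2)
for ce,ar in blobs(g>150,20,130): print(ce,ar,toR(ray(t,ce,.017)))
cv2.imwrite('pics/p7.png',np.hstack([cv2.resize(t['color'][150:265,235:300],None,fx=5,fy=5,interpolation=2),cv2.resize(s['color'][160:275,195:310],None,fx=4,fy=5,interpolation=2)]))
E
```

```text
17.0167 [ 0.56068094 -0.32106594  0.19613349] [ 0.05520433 -0.41835726]
[268.10714286 181.10714286] 28 [ 0.1034645  -0.13375757]
[194.85714286 332.85714286] 21 [-0.39867517 -0.00277835]
[218.96 368.32] 25 [-0.4808393  -0.09401079]
[263.8  372.24] 25 [-0.46598621 -0.22492038]
```

View pics/p7.png

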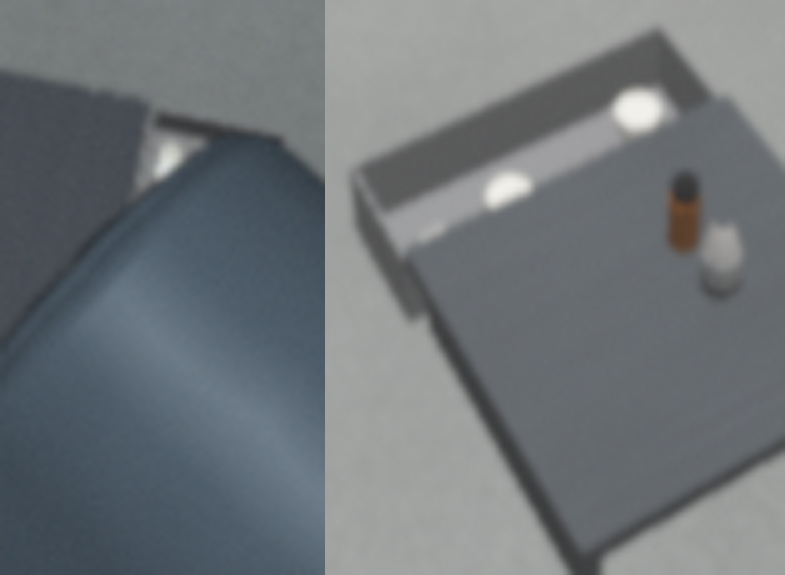

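Cap b now lies flat. I'll do the same for cap a.

>>> carry_out --dr '[[0, 0, 0], [0, 0, 0], [0, 0, 0], [0, 0, 0], [0, 0, 0], [0, 0, 0], [0, 0, 0], [0, 0, 0], [0, 0, 0], [0, 0, 0], [0, 0, 0], [0, 0, 0], [0, 0, 0], [0, 0, 0], [0, 0, 0], [0, 0, 0], [0, 0, 0], [0, 0, 0], [0, 0, 0], [0, 0, 0]]' --translation '[[0.8, 3, 0], [1.6, 6, 0], [2.4, 9, 0], [3.2, 12, 0], [4.0, 15, 0], [4.9, 18, 0], [5.8, 21, 0], [6.6, 24, 0], [7.35, 26.4, 0], [7.35, 26.4, 0], [7.35, 26.4, 0], [7.35, 26.4, -3], [7.35, 26.4, -6], [7.35, 26.4, -9], [7.35, 26.4, -12], [7.35, 26.4, -14], [7.35, 26.4, -15], [7.35, 26.4, -15.4], [7.35, 26.4, -15.7], [7.35, 26.4, -15.7]]' --grip '[0, 0, 0, 0, 0, 0, 0, 0, 0, 0, 0, 0, 0, 0, 0, 0, 0, 0, 0, 0]'

```text
time: 18.68
position: [0.6353, -0.0567, 0.0404]
tool_rot: [0.749, 0.663, 0.0, 0.001]
ft_force: [0.2, -0.2, 0.1]
grip_width: 0.0
```

>>> carry_out --dr '[[0, 0, 0], [0, 0, 0], [0, 0, 0], [0, 0, 0]]' --translation '[[0, 0, -0.1], [0, 0, -0.2], [0, 0, -0.2], [0, 0, -0.2]]' --grip '[0, 0, 0, 0]'

```text
time: 19.02
position: [0.6352, -0.0563, 0.0385]
tool_rot: [0.749, 0.663, 0.0, 0.001]
ft_force: [-0.3, 0.5, 0.0]
grip_width: 0.0004
```

>>> carry_out --dr '[[0, 0, 0], [0, 0, 0], [0, 0, 0]]' --translation '[[0, 0, -0.1], [0, 0, -0.15], [0, 0, -0.15]]' --grip '[0, 0, 0]'

```text
time: 19.27
position: [0.6357, -0.0566, 0.0372]
tool_rot: [0.749, 0.663, 0.001, 0.001]
ft_force: [0.8, -0.8, 4.0]
grip_width: 0.0003
```

Contact at 4 N, the same as for cap b. Now the drag, then retreat to a side where the top view is clear.

>>> carry_out --dr '[[0, 0, 0], [0, 0, 0], [0, 0, 0], [0, 0, 0], [0, 0, 0], [0, 0, 0], [0, 0, 0]]' --translation '[[-0.05, -0.4, -0.05], [-0.1, -0.9, -0.1], [-0.18, -1.5, -0.1], [-0.26, -2.1, -0.1], [-0.34, -2.8, 0], [-0.4, -3.3, 0], [-0.4, -3.3, 0]]' --grip '[0, 0, 0, 0, 0, 0, 0]'

```text
time: 19.85
position: [0.6305, -0.0906, 0.0359]
tool_rot: [0.749, 0.662, -0.0, -0.0]
ft_force: [0.9, 0.4, -0.7]
grip_width: 0.0004
```

>>> carry_out --dr '[[0, 0, 0], [0, 0, 0], [0, 0, 0], [0, 0, 0], [0, 0, 0], [0, 0, 0], [0, 0, 0], [0, 0, 0], [0, 0, 0], [0, 0, 0], [0, 0, 0], [0, 0, 0], [0, 0, 0], [0, 0, 0], [0, 0, 0], [0, 0, 0], [0, 0, 0], [0, 0, 0], [0, 0, 0], [0, 0, 0]]' --translation '[[0, 0, 3], [0, 0, 6], [0, 0, 9], [0, 0, 12], [0, 0, 15], [-1, -3, 18], [-3, -6, 18], [-5, -9, 18], [-7, -12, 18], [-9, -15, 18], [-11, -18, 18], [-13, -21, 18], [-15, -24, 18], [-17, -27, 18], [-19, -30, 18], [-21, -33, 18], [-23, -36, 18], [-25, -39, 18], [-25, -42, 18], [-25, -42, 18]]' --grip '[0, 0, 0, 0, 0, 0, 0, 0, 0, 0, 0, 0, 0, 0, 0, 0, 0, 0, 0, 0]'

```text
time: 21.52
position: [0.3792, -0.5159, 0.2162]
tool_rot: [0.751, 0.661, -0.001, 0.003]
ft_force: [1.2, -0.5, 0.3]
grip_width: 0.0004
```

```bash
python3 - <<'E'
from h import *
t=shot('top');s=shot('scene'); o=robot.get_obs();print(o['time'],o['position'])
g=t['color'].min(2)
for ce,ar in blobs(g>150,20,130): print(ce,ar,toR(ray(t,ce,.017)))
cv2.imwrite('pics/p8.png',np.hstack([cv2.resize(t['color'][80:265,95:300],None,fx=2,fy=3,interpolation=2),cv2.resize(s['color'][160:345,195:400],None,fx=1.9,fy=3,interpolation=2)]))
E
```

```text
21.6167 [ 0.38012195 -0.50983783  0.21559654]
[275.73684211 185.15789474] 95 [ 0.09477728 -0.16059131]
[271.39423077 206.09615385] 104 [ 0.02390991 -0.15902187]
[269.90434783 243.92173913] 115 [-0.09590404 -0.17589561]
[263.47619048 371.85714286] 21 [-0.46515172 -0.22380319]
```

View pics/p8.png

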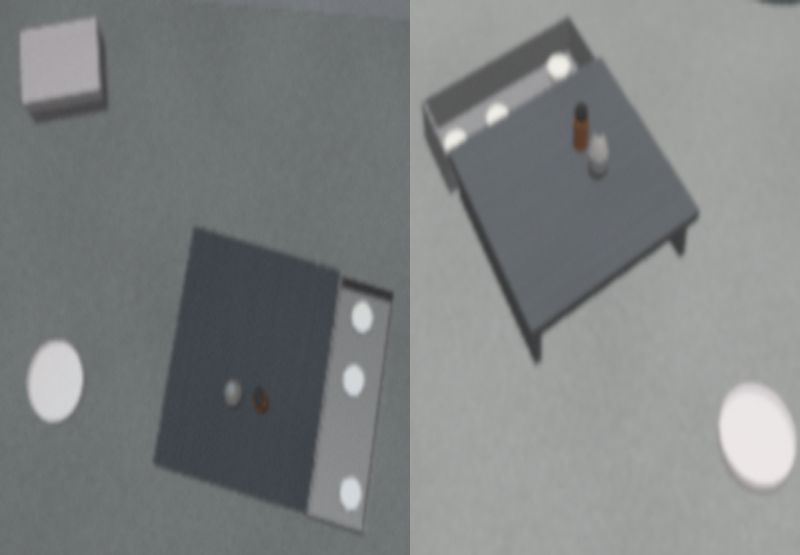

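All three caps lie flat in the bin, the lens and vial stand where they were, and the arm is clear. I'm handing in.

```bash
python3 -c "
from rig import robot
print(robot.hand_in())"
```

```text
the job is handed in; nothing more can be done
None
```

All three caps are lying flat in the bin, and the job was handed in at about 21.6 s. I swept them off the riser one at a time with the shut fingertips, never picking one up.

- **Correction made:** caps a and b first came to rest standing on edge against the bin's near wall. I tipped each one flat by touching its rim with the closed fingertips (3–4 N) and dragging it away from the wall. Cap c I swept a little faster, and it landed flat.
- **Caps:** the last top view puts the cap centres at riser (x, y) of about (0.095, -0.161), (0.024, -0.159) and (-0.096, -0.176) m, all inside the bin.
- **Bystanders:** in the last pictures the lens and vial are standing where they began, as far as I can see. I did not re-measure their positions. The arm never went near the dish or the slide box, and the dish looks unmoved. I did not check the slide box at the end; the last crop left it out.
- **Arm:** it ended well clear, touching nothing, and none of my checks failed or disagreed at the end.

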